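Change over slide cassettes in push-push docks

ROBOT

A 6-joint arm with a two-finger parallel gripper is mounted at the origin on the work surface. World frame = base frame: x ahead of the robot, y to its left, z up, the work surface at z = 0. Lengths are in m, angles in rad, forces in N, time in s.
With the tool pointing down it reaches from about 0.25 to 0.775 m from the base axis. Payload 4 kg.
Tool frame: the origin (TCP) lies at the centre of the arm's flange, where the gripper is bolted on; the fingertips stand 199 mm ahead of it and the grasp point (between the pads) lies 180 mm ahead of it; z points along the fingers, y is the line along which they close (so a half turn about z gives the same grasp; the last joint's range is limited). The gripper opens to 94 mm and grips with 3 to 60 N. Pads are 16 mm wide; open, the fingers measure 119 mm over their backs; the gripper's body (75 mm by 177 mm) begins 78 mm behind the grasp point.
Start: joints at [1.233, 0.087, 1.371, -0, 1.684, -0.103], TCP at [0.128, 0.535, 0.405] pointing down, gripper open.
Joint ranges: [-3.1, 3.1], [-0.76, 2.03], [0.27, 2.55], [-1.08, 4.22], [0.17, 2.65], [-2.57, 2.57]. Speed limits (rad/s): [2.79, 2.79, 3.14, 3.14, 3.14, 3.14].

INTERFACE

Orientations are given as [roll, pitch, yaw] about the fixed x, y, z axes, in that order (R = Rz(yaw) Ry(pitch) Rx(roll)).
In Python, from bench import robot, eyes, models gives the robot as it stands.
- The arm moves only by the tool step_arm, never from a script. Its argument "commands" is a list that holds one entry, the list of rows, each a list of 7 numbers: the shift along the tool's x, y, z in mm, then the turn, a rotation vector about the tool's x, y, z in rad, then the finger opening in mm, from 0 to 94. In form: [[[tx, ty, tz, wx, wy, wz, gripper], ...]]. A call has 1 to 20 rows; each row shifts and turns the commanded pose from where the row before left it, along the tool's axes as they then stand; what a row does not reach is not made up. A row lasts 1/8 s, in which the tool goes at most 62.5 mm and 10.7 degrees, less where a joint would pass 70% of its speed; a pose out of reach is approached as far as the arm can. A call is refused whole if a number of a shift passes 62.5 or a number of a turn 0.188, either way. A call with a gripper value outside its range is refused whole. The fingers move at their own pace and stop on an object; the grip force is fixed at half the most. Time passes only in rows, so rows that do not move let the fingers close. It gives the time, the measured TCP pose, the force, the opening and the grip force at its end, in the units of the state.
- robot.get_obs(): the state, without advancing time (a new reading comes with each control period).
- eyes.snapshot(name): name is "scene" or "top" or "wrist"; returns a dict with "color" (420x560x3 uint8, red, green, blue), "camera_matrix" (3x3 intrinsics, pixels), "eye" and "rotation" of the camera in the world; the wrist camera has in their place "tool_from_camera" (4x4, takes a point from camera to tool coordinates, whose origin is the TCP and whose axes are the flange's). Camera axes: x right, y up, looking along -z (the intrinsics and any distortion apply to the point x, -y, -z); pixel columns grow to the right and rows downward; lengths in m; the calibration is good to about 2 mm. A picture is of the moment at which its call begins: read the wrist's pose just before it. There is no depth.
- robot.close_job(): hands the job in; it is judged then, once.
Trained networks look in a picture, given as the dict that the camera call returned (one of the last four; its "shot" number tells which), for a name from the list of things; names that differ only in an ending like _2 or _b are one class to them, and where a whole thing is asked for, a point or a joint stands for the part that bears it (a point fixed in the world has none). Each returns a list of dicts, best first, with "confidence" (0 to 1); they miss things now and then, are a little off and sometimes report something else, mostly with a low value. They report only what shows in the picture. A call takes as long as a camera call.
- models.masks_of(picture, query): "mask" (420x560 bool, what is visible of it) and "xy" ([column, row] in pixels, amid what is visible of it).
- models.tip_of(picture, query): "xy" ([column, row] in pixels: a listed point, or the origin of a listed thing).
The state is a dict: "time": time; "joint_positions": joint angles; "qvel": joint speeds; "joint_torque": joint torques, N m; "tool_pos": TCP position; "ee_rot": TCP orientation; "wrist_force": force on the tool from outside, world axes, zero at the start; "wrist_torque": the same for the moment, N m; "width": finger opening in m; "finger_force": force on a finger pad.
Only numpy, scipy, OpenCV 4.12 (cv2) and the standard library are available. Lean on these libraries where they do the work, as an engineer would, in place of code of your own. Each camera call takes 0.05 s, during which the arm holds its last target. There are 200 camera calls.

TASK

First drag the white tray towards the robot, a fingertip hooked behind its far rim does it, until it rests against the aluminium stop bar. Then push down the finished cassette that sits in one of the docks so that its catch lets it pop up, take it out and put it into the aluminium return box. Load every fresh cassette from the tray into a dock of its own and push it down until the catch holds it; leave the bottle, beaker and yellow box alone.

Things in the scene. Friction and masses are not known exactly. Their poses are not given: they have to be found in the camera images.
- tray: Loose white tray, 130 (x) x 222 (y) mm, 0.55 kg; origin: centre of its underside, x points to its far side. Floor and walls 5 mm. Far rim: wall 40 mm high, outer face at x = +65 mm; inside it an empty pan, 85 mm long in x. On the near side a rack of 3 open cells 45 mm high, each 30 (x) x 66 (y), centres x = -45, y = -72, 0, +72 mm, in which the fresh cassettes stand on the floor
- stop: Fixed aluminium bar on the bench, 20 (x) x 200 (y) x 22 mm high, between the robot and the tray; origin at the centre of its underside. A tray that rests against its far face has its origin 75 mm beyond the bar's origin in x
- fresh1: Flat upright slab, grey with dark ribs and a white label on top, 60 wide (y) x 22 thick (x) x 85 mm tall (z), 0.16 kg; origin: centre of its underside. All cassettes look alike. A fresh one: starts upright in a rack cell of the tray, with up to 4 mm play each way. Two or three of the three are present
- fresh2: Flat upright slab, grey with dark ribs and a white label on top, 60 wide (y) x 22 thick (x) x 85 mm tall (z), 0.16 kg; origin: centre of its underside. All cassettes look alike. A fresh one: starts upright in a rack cell of the tray, with up to 4 mm play each way. Two or three of the three are present
- fresh3: Flat upright slab, grey with dark ribs and a white label on top, 60 wide (y) x 22 thick (x) x 85 mm tall (z), 0.16 kg; origin: centre of its underside. All cassettes look alike. A fresh one: starts upright in a rack cell of the tray, with up to 4 mm play each way. Two or three of the three are present
- finished: Flat upright slab, grey with dark ribs and a white label on top, 60 wide (y) x 22 thick (x) x 85 mm tall (z), 0.16 kg; origin: centre of its underside. All cassettes look alike. The finished one: starts in the slot of dock1, held down by the catch
- dock1: Fixed white block 90 mm tall, x -27.5 to 62.5, y +-47 mm; one upward slot 25 (x) x 63 mm (y), 4 mm chamfer; origin on the slot axis at bench level. Cassette (its y along dock y, either way round) stands on a sprung platform; its top is 40 mm above the block when up, 14 when held, 6 when pushed home (about 10 N, then rigid). Push home and let go: held; again: pops up. Starts with finished
- dock2: Fixed white block 90 mm tall, x -27.5 to 62.5, y +-47 mm; one upward slot 25 (x) x 63 mm (y), 4 mm chamfer; origin on the slot axis at bench level. Cassette (its y along dock y, either way round) stands on a sprung platform; its top is 40 mm above the block when up, 14 when held, 6 when pushed home (about 10 N, then rigid). Push home and let go: held; again: pops up. Starts empty, up
- dock3: Fixed white block 90 mm tall, x -27.5 to 62.5, y +-47 mm; one upward slot 25 (x) x 63 mm (y), 4 mm chamfer; origin on the slot axis at bench level. Cassette (its y along dock y, either way round) stands on a sprung platform; its top is 40 mm above the block when up, 14 when held, 6 when pushed home (about 10 N, then rigid). Push home and let go: held; again: pops up. Starts empty, up
- catch1 (a joint): Push depth of the platform of dock1, m, grows downward: 0 = up (cassette underside 45 mm above the bench), about 0.026 = held by the catch (underside 19 mm), 0.034 = pushed home
- catch2 (a joint): Push depth of the platform of dock2, m, grows downward: 0 = up (cassette underside 45 mm above the bench), about 0.026 = held by the catch (underside 19 mm), 0.034 = pushed home
- catch3 (a joint): Push depth of the platform of dock3, m, grows downward: 0 = up (cassette underside 45 mm above the bench), about 0.026 = held by the catch (underside 19 mm), 0.034 = pushed home
- return_box: Loose open aluminium box, outside 62 (x) x 102 (y) x 60 mm high, wall and floor 5 mm, inside 52 x 92 mm, 0.35 kg; origin at the centre of its underside
- bottle: Closed glass bottle with blue cap, 64 mm diameter, 150 mm tall, origin at the centre of its underside. Bystander: leave it where it is
- beaker: Small open glass beaker, 64 mm rim diameter, 75 mm tall, origin at the centre of its underside. Bystander: leave it where it is
- tip_box: Yellow open box, 90 (x) x 120 (y) x 50 mm high, origin at the centre of its underside. Bystander: leave it where it is

How it is judged:
On the way, in this order (a step that is already met when the one before it is completed fails the run):
1. the tray rests against the stop bar (x of tray in the frame of stop between 0.05 and 0.095 m and y of tray in the frame of stop between -0.08 and 0.08 m and angle between the x axis of tray and the x axis of stop, either way round below 0.2 rad), for 0.2 s.
2. the catch of its dock has let the finished cassette pop up, still in the slot (x of finished in the frame of dock1 between -0.006 and 0.006 m and y of finished in the frame of dock1 between -0.006 and 0.006 m and z of finished in the frame of dock1 between 0.038 and 0.06 m and value of joint catch1 below 0.006 m), for 0.2 s.
3. the finished cassette is in the return box (x of finished in the frame of return_box between -0.04 and 0.04 m and y of finished in the frame of return_box between -0.055 and 0.055 m and z of finished in the frame of return_box between -0.005 and 0.045 m and angle between return_box's own z axis and vertical below 0.2 rad), for 0.2 s.
At the end, for the whole second after the job is handed in: Each fresh cassette is held down in a dock of its own (underside 13 to 24 mm above the bench, within 6 mm of the slot axis, catch at 21 to 31 mm); the finished one is in the return box; the tray is within 20 mm of the stop bar, sideways within 80 mm, square to 0.2 rad; all at rest (all of step 1 and all of step 3 and ((x of fresh1 in the frame of dock1 between -0.006 and 0.006 m and y of fresh1 in the frame of dock1 between -0.006 and 0.006 m and z of fresh1 in the frame of dock1 between 0.013 and 0.0245 m and value of joint catch1 between 0.021 and 0.031 m) or (x of fresh1 in the frame of dock2 between -0.006 and 0.006 m and y of fresh1 in the frame of dock2 between -0.006 and 0.006 m and z of fresh1 in the frame of dock2 between 0.013 and 0.0245 m and value of joint catch2 between 0.021 and 0.031 m) or (x of fresh1 in the frame of dock3 between -0.006 and 0.006 m and y of fresh1 in the frame of dock3 between -0.006 and 0.006 m and z of fresh1 in the frame of dock3 between 0.013 and 0.0245 m and value of joint catch3 between 0.021 and 0.031 m)) and ((x of fresh2 in the frame of dock1 between -0.006 and 0.006 m and y of fresh2 in the frame of dock1 between -0.006 and 0.006 m and z of fresh2 in the frame of dock1 between 0.013 and 0.0245 m and value of joint catch1 between 0.021 and 0.031 m) or (x of fresh2 in the frame of dock2 between -0.006 and 0.006 m and y of fresh2 in the frame of dock2 between -0.006 and 0.006 m and z of fresh2 in the frame of dock2 between 0.013 and 0.0245 m and value of joint catch2 between 0.021 and 0.031 m) or (x of fresh2 in the frame of dock3 between -0.006 and 0.006 m and y of fresh2 in the frame of dock3 between -0.006 and 0.006 m and z of fresh2 in the frame of dock3 between 0.013 and 0.0245 m and value of joint catch3 between 0.021 and 0.031 m)) and ((x of fresh3 in the frame of dock1 between -0.006 and 0.006 m and y of fresh3 in the frame of dock1 between -0.006 and 0.006 m and z of fresh3 in the frame of dock1 between 0.013 and 0.0245 m and value of joint catch1 between 0.021 and 0.031 m) or (x of fresh3 in the frame of dock2 between -0.006 and 0.006 m and y of fresh3 in the frame of dock2 between -0.006 and 0.006 m and z of fresh3 in the frame of dock2 between 0.013 and 0.0245 m and value of joint catch2 between 0.021 and 0.031 m) or (x of fresh3 in the frame of dock3 between -0.006 and 0.006 m and y of fresh3 in the frame of dock3 between -0.006 and 0.006 m and z of fresh3 in the frame of dock3 between 0.013 and 0.0245 m and value of joint catch3 between 0.021 and 0.031 m)) and linear speed of each of fresh1, fresh2, fresh3, finished, tray, return_box below 0.02 m/s); the robot touches nothing.
It fails at once if the bottle is shoved more than 30 mm or tipped over (distance of bottle from where it was at the start of the episode above 0.03 m or angle between bottle's own z axis and vertical above 0.5 rad).
It fails at once if the beaker is shoved more than 30 mm or tipped over (distance of beaker from where it was at the start of the episode above 0.03 m or angle between beaker's own z axis and vertical above 0.5 rad).
It fails at once if the yellow box is shoved more than 30 mm or tipped over (distance of tip_box from where it was at the start of the episode above 0.03 m or angle between tip_box's own z axis and vertical above 0.5 rad).
Of fresh1, fresh2, fresh3 only 2 to 3 are there at a start; the rules pass over those that are not, and their reading is None.
At some moment in a run one of tray, return_box may be knocked a few centimetres aside while the robot is not near it.
It also fails if it takes over 210 s, if anything falls off the work surface, if the arm or the gripper's body presses on something with over 40 N, if the wrist force passes 120 N, or if a joint passes its speed limit or range.

## Working session

There is one attempt and no reset: what is moved stays moved. The work goes in short steps, Python scripts to look and compute and a tool call to move; the robot and the scene stay as the last step left them, time stands still between calls to the robot, and variables do not carry over. Pictures are saved under pics/ and viewed, at most 17 in all, crops included, and the job is handed in when it is done.

Besides the shell and the picture viewer there is one more tool, called after "Call:" by a JSON object that holds its "name" and its "arguments". step_arm: Moves the arm, as the interface text tells. Its arguments: {"type":"object","properties":{"commands":{"type":"array"}},"required":["commands"]}

```bash
ls; mkdir -p pics
cat > h.py <<'E'
import numpy as np, cv2
from scipy.spatial.transform import Rotation as R
from bench import robot, eyes, models
def cam(p, st=None):
    K=np.array(p["camera_matrix"])
    if "eye" in p: return K,np.array(p["eye"]),np.array(p["rotation"])
    T=np.array(p["tool_from_camera"]); Rt=R.from_euler('xyz',st["ee_rot"]).as_matrix()
    return K,np.array(st["tool_pos"])+Rt@T[:3,3],Rt@T[:3,:3]
def ray(p,xy,st=None):
    K,e,Rm=cam(p,st); u=np.linalg.inv(K)@np.array([xy[0],xy[1],1.])
    d=Rm@np.array([u[0],-u[1],-u[2]]); return e,d/np.linalg.norm(d)
def at_z(p,xy,z,st=None):
    e,d=ray(p,xy,st); return e+d*(z-e[2])/d[2]
def proj(p,X,st=None):
    K,e,Rm=cam(p,st); c=Rm.T@(np.array(X)-e); u=K@np.array([c[0],-c[1],-c[2]]); return u[:2]/u[2]
def tri(rays):
    A=np.zeros((3,3));b=np.zeros(3)
    for e,d in rays:
        P=np.eye(3)-np.outer(d,d);A+=P;b+=P@e
    return np.linalg.solve(A,b)
def snap(name,fn=None):
    st=robot.get_obs(); p=eyes.snapshot(name)
    if fn: cv2.imwrite("pics/"+fn,p["color"][:,:,::-1])
    return p,st
E
cat > a.py <<'E'
from h import *
np.set_printoptions(precision=3,suppress=True)
o=robot.get_obs(); print({k:np.round(v,3) for k,v in o.items()})
for n in ["top","scene"]:
    p,st=snap(n,n+"0.png"); K,e,Rm=cam(p); print(n,p.keys(),K.tolist(),e,Rm.tolist())
    for q in ["tray","stop","fresh1","dock1","return_box","bottle","beaker","tip_box"]:
        for f in (models.masks_of,models.tip_of):
            for r in f(p,q)[:5]:
                print(q,f.__name__[:3],round(r["confidence"],2),np.round(r["xy"],1),at_z(p,r["xy"],0)[:2])
p,st=snap("wrist","w0.png");print(p["tool_from_camera"])
E
python3 a.py
```

```text
pics
{'time': np.float64(0.0), 'joint_positions': array([ 1.233,  0.088,  1.372, -0.   ,  1.684, -0.103]), 'qvel': array([-0.   ,  0.   , -0.   , -0.001, -0.001,  0.   ]), 'joint_torque': array([  0.   , -34.017, -30.243,   0.072,   0.033,  -0.   ]), 'tool_pos': array([0.128, 0.535, 0.404]), 'ee_rot': array([-3.139, -0.   ,  2.907]), 'wrist_force': array([-1.218, -0.226,  0.708]), 'wrist_torque': array([0.008, 0.028, 0.046]), 'finger_force': np.float64(0.0), 'width': np.float64(0.094)}
top dict_keys(['color', 'camera_matrix', 'eye', 'rotation', 'shot']) [[528.9906838649915, 0.0, 271.0225874762616], [0.0, 528.9906838649915, 205.77964226330084], [0.0, 0.0, 1.0]] [ 0.328 -0.062  1.176] [0.1949333596244367, 0.020445157960688576, -1.5752468635922705]Traceback (most recent call last):
  File "a.py", line 9, in <module>
    print(q,f.__name__[:3],round(r["confidence"],2),np.round(r["xy"],1),at_z(p,r["xy"],0)[:2])
                                                                        ~~~~^^^^^^^^^^^^^
  File "h.py", line 13, in at_z
    e,d=ray(p,xy,st); return e+d*(z-e[2])/d[2]
                                          ~^^^
IndexError: invalid index to scalar variable.
```

```bash
sed -i 's/np.array(p\["rotation"\])/R.from_euler("xyz",p["rotation"]).as_matrix()/' h.py; python3 a.py | tail -n +2
```

```text
top dict_keys(['color', 'camera_matrix', 'eye', 'rotation', 'shot']) [[528.9906838649915, 0.0, 271.0225874762616], [0.0, 528.9906838649915, 205.77964226330084], [0.0, 0.0, 1.0]] [ 0.328 -0.062  1.176] [[-0.004449591968521183, 0.9810332400365113, -0.19378850088376895], [-0.9997811034854646, -0.008326167440333765, -0.01919427125843702], [-0.020443733629173677, 0.19366067458113528, 0.980855543327395]]
tray cal 0.75 [122.7 184.1] [0.614 0.302]
tray cal 0.69 [129.9 189.8] [0.601 0.284]
stop cal 0.83 [134.2 271.5] [0.414 0.266]
stop cal 0.56 [136.6 271.4] [0.415 0.261]
fresh1 cal 0.81 [121.5 207.1] [0.561 0.302]
fresh1 cal 0.7 [154.4 208.4] [0.557 0.226]
fresh1 cal 0.83 [159.6 208.6] [0.556 0.214]
fresh1 cal 0.69 [130.2 209.3] [0.555 0.281]
dock1 cal 0.78 [373.9 179.5] [ 0.62  -0.274]
dock1 cal 0.73 [318.2 177.7] [ 0.625 -0.147]
dock1 cal 0.58 [262.3 177. ] [ 0.628 -0.019]
dock1 cal 0.93 [264.  189.3] [ 0.599 -0.023]
dock1 cal 0.86 [319.4 193.4] [ 0.589 -0.149]
dock1 cal 0.62 [364.2 194.3] [ 0.586 -0.251]
dock1 cal 0.58 [325.6 264.3] [ 0.428 -0.159]
return_box cal 0.61 [327.  261.6] [ 0.43
[... 1451 characters left out ...]
38.8] [ 0.577 -0.135]
dock1 cal 0.77 [202.7 248.6] [ 0.583 -0.258]
dock1 cal 0.74 [245.2 246.1] [ 0.598 -0.147]
dock1 cal 0.67 [294.7 239.8] [ 0.604 -0.016]
return_box cal 0.69 [226.9 191. ] [ 0.412 -0.169]
return_box cal 0.87 [229.  197.5] [ 0.435 -0.166]
bottle cal 0.92 [158.  272.1] [ 0.629 -0.378]
bottle cal 0.64 [161.7 284. ] [ 0.664 -0.372]
beaker cal 0.74 [293.6 193.2] [0.457 0.014]
beaker cal 0.7 [291.8 201.8] [0.484 0.003]
tip_box cal 0.75 [130.  234.7] [ 0.503 -0.444]
tip_box cal 0.77 [134.6 237.9] [ 0.515 -0.432]
tip_box cal 0.6 [160.7 281.2] [ 0.656 -0.373]
[[ 0.     0.971  0.237  0.069]
 [ 1.    -0.     0.     0.001]
 [ 0.     0.237 -0.971  0.019]
 [ 0.     0.     0.     1.   ]]
```

View pics/top0.png

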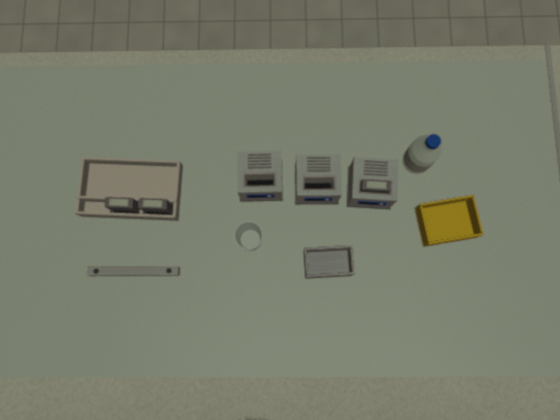

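View pics/scene0.png

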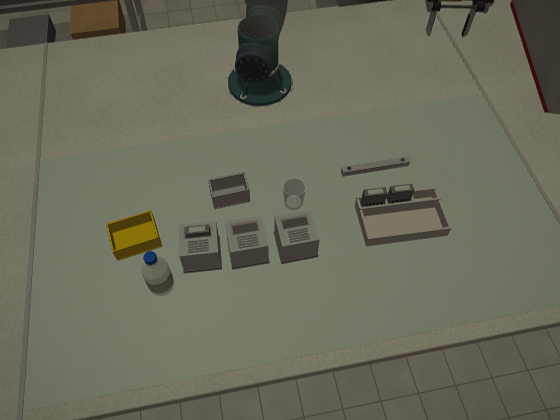

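Call:
{"name": "step_arm", "arguments": {"commands": [[[0,0,0,0,0,-0.117,94],[0,0,0,0,0,-0.117,94],[-55,-33,-2,0,0,0,94],[-55,-33,-2,0,0,0,94],[-55,-33,-2,0,0,0,94],[-55,-33,-2,0,0,0,94],[-55,-33,-2,0,0,0,94],[-55,-33,-2,0,0,0,94],[-55,-33,-2,0,0,0,94],[-55,-33,-2,0,0,0,94],[0,0,0,0,0,0,94],[0,0,0,0,0,0,94]]]}}

```text
time: 3.4
tool_pos: [0.5562, 0.2775, 0.42]
ee_rot: [3.141, -0.001, 3.14]
wrist_force: [-0.0, 0.5, 0.5]
width: 0.0939
finger_force: 0.0
```

```bash
cat > b.py <<'E'
from h import *
import sys
np.set_printoptions(precision=3,suppress=True)
p,st=snap("wrist",sys.argv[1]); print(st["tool_pos"],st["ee_rot"],p["camera_matrix"][0])
for a in sys.argv[2:]:
    q,z=a.split(":")
    for f in (models.masks_of,models.tip_of):
        for r in f(p,q)[:4]:
            s="" 
            if "mask" in r:
                c,_=cv2.findContours(r["mask"].astype(np.uint8),0,1); c=max(c,key=cv2.contourArea)
                s=[np.round(at_z(p,x,float(z),st)[:2],3).tolist() for x in cv2.boxPoints(cv2.minAreaRect(c))]
            print(q,f.__name__[:5],round(r["confidence"],2),np.round(r["xy"],1),at_z(p,r["xy"],float(z),st)[:2],s)
E
python3 b.py w1.png tray:0.04 fresh1:0.09 stop:0.022; tail -1 a.py >/dev/null
```

```text
[0.556 0.277 0.42 ] [ 3.141 -0.001  3.14 ] [338.9     0.    280.777]
tray call 0.84 [293.4 230.1] [0.603 0.292] [[0.658, 0.153], [0.523, 0.17], [0.535, 0.393], [0.673, 0.396]]
tray call 0.66 [279.5 217.5] [0.588 0.277] 
fresh1 call 0.86 [282.6 191.8] [0.55 0.28] [[0.564, 0.25], [0.531, 0.252], [0.533, 0.311], [0.566, 0.31]]
fresh1 call 0.66 [211.7 191.9] [0.55  0.214] [[0.56, 0.178], [0.528, 0.182], [0.531, 0.247], [0.564, 0.244]]
fresh1 call 0.5 [ 26.7 122.8] [0.487 0.052] [[0.458, 0.034], [0.458, 0.09], [0.514, 0.081], [0.514, 0.023]]
fresh1 call 0.75 [282.6 181.7] [0.54 0.28] 
stop call 0.81 [266.5  55.8] [0.419 0.264] [[0.405, 0.164], [0.405, 0.363], [0.428, 0.364], [0.428, 0.163]]
stop call 0.74 [268.7  56.2] [0.42  0.266]
```

View pics/w1.png

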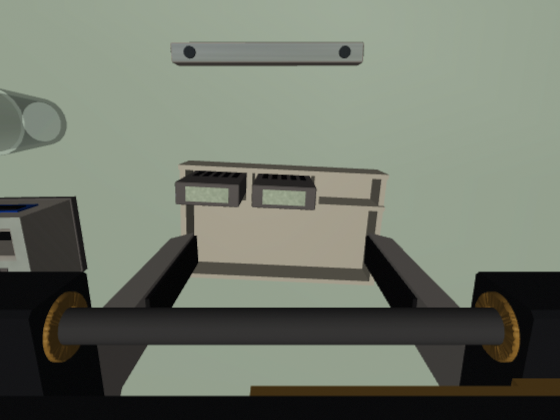

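```bash
cat > c.py <<'E'
from h import *
import sys
# usage: cached geometric only: reuse calibration from a fresh wrist snapshot
p,st=snap("wrist")
for xy,z in [((182,165),.045),((385,172),.045),((190,276),.04),((370,281),.04),((172,52),.022),((363,54),.022),((174,65),.022),((362,65),.022)]:
    print(xy,np.round(at_z(p,xy,z,st),3))
E
python3 c.py
```

```text
(182, 165) [0.53  0.175 0.045]
(385, 172) [0.537 0.389 0.045]
(190, 276) [0.659 0.174 0.04 ]
(370, 281) [0.665 0.383 0.04 ]
(172, 52) [0.416 0.166 0.022]
(363, 54) [0.417 0.364 0.022]
(174, 65) [0.428 0.167 0.022]
(362, 65) [0.428 0.364 0.022]
```

Call:
{"name": "step_arm", "arguments": {"commands": [[[-47,-3,0,0,0,0,94],[-46,-3,0,0,0,0,94],[-46,-2,0,0,0,0,94],[0,0,50,0,0,0,94],[0,0,50,0,0,0,94],[0,0,50,0,0,0,94],[0,0,40,0,0,0,94],[0,0,18,0,0,0,94],[0,0,0,0,0,0,94],[0,0,0,0,0,0,94]]]}}

```text
time: 5.05
tool_pos: [0.696, 0.2697, 0.2152]
ee_rot: [3.14, 0.004, 3.141]
wrist_force: [0.9, -0.1, 0.2]
width: 0.094
finger_force: 0.0
```

Call:
{"name": "step_arm", "arguments": {"commands": [[[12,0,0,0,0,0,94],[10,0,0,0,0,0,94],[10,0,0,0,0,0,94],[10,0,0,0,0,0,94],[10,0,0,0,0,0,94],[10,0,0,0,0,0,94],[10,0,0,0,0,0,94],[10,0,0,0,0,0,94],[10,0,0,0,0,0,94],[10,0,0,0,0,0,94],[6,0,0,0,0,0,94],[4,0,0,0,0,0,94],[4,0,0,0,0,0,94]]]}}

```text
time: 6.68
tool_pos: [0.5808, 0.2694, 0.2152]
ee_rot: [3.14, 0.009, 3.141]
wrist_force: [6.9, 0.2, 2.0]
width: 0.0937
finger_force: 3.1
```

Call:
{"name": "step_arm", "arguments": {"commands": [[[3,0,0,0,0,0,94],[3,0,0,0,0,0,94],[2,0,0,0,0,0,94],[2,0,0,0,0,0,94]]]}}

```text
time: 7.18
tool_pos: [0.5709, 0.2694, 0.2153]
ee_rot: [3.14, 0.009, 3.141]
wrist_force: [7.4, -0.2, 1.9]
width: 0.0934
finger_force: 3.1
```

Call:
{"name": "step_arm", "arguments": {"commands": [[[2,0,0,0,0,0,94],[2,0,0,0,0,0,94],[1,0,0,0,0,0,94],[1,0,0,0,0,0,94]]]}}

```text
time: 7.68
tool_pos: [0.565, 0.2695, 0.2153]
ee_rot: [3.14, 0.009, 3.141]
wrist_force: [6.4, -0.3, 1.5]
width: 0.0942
finger_force: 3.1
```

Call:
{"name": "step_arm", "arguments": {"commands": [[[2,0,0,0,0,0,94],[1,0,0,0,0,0,94],[1,0,0,0,0,0,94]]]}}

```text
time: 8.05
tool_pos: [0.5623, 0.2695, 0.2155]
ee_rot: [3.139, 0.015, 3.141]
wrist_force: [12.1, 0.6, -0.6]
width: 0.094
finger_force: 6.3
```

Call:
{"name": "step_arm", "arguments": {"commands": [[[-12,0,0,0,0,0,94],[-10,0,0,0,0,0,94],[0,0,-50,0,0,0,94],[0,0,-50,0,0,0,94],[0,0,-50,0,0,0,94],[0,0,-50,0,0,0,94],[40,0,0,0,0,0,94],[40,0,0,0,0,0,94],[0,0,0,0,0,0,94],[0,0,0,0,0,0,94]]]}}

```text
time: 9.3
tool_pos: [0.5016, 0.2695, 0.4121]
ee_rot: [-3.141, -0.0, 3.141]
wrist_force: [-0.2, -1.4, 0.7]
width: 0.0942
finger_force: 0.0
```

```bash
python3 b.py w2.png tray:0.04 fresh1:0.09 stop:0.022
```

```text
[0.502 0.27  0.412] [-3.141 -0.     3.141] [338.9     0.    280.777]
tray call 0.97 [293.2 182.5] [0.494 0.283] [[0.426, 0.163], [0.425, 0.386], [0.554, 0.397], [0.556, 0.154]]
tray call 0.4 [286.1 139.1] [0.449 0.275] [[0.46, 0.241], [0.433, 0.242], [0.435, 0.31], [0.461, 0.31]]
tray call 0.97 [285.2 174.3] [0.485 0.275] 
tray call 0.43 [ 56.7 171.7] [0.482 0.036] 
fresh1 call 0.68 [287.1 140.3] [0.448 0.276] [[0.434, 0.246], [0.435, 0.304], [0.456, 0.305], [0.456, 0.245]]
fresh1 call 0.57 [207.5 141.1] [0.448 0.206] [[0.434, 0.174], [0.434, 0.24], [0.457, 0.239], [0.457, 0.172]]
fresh1 call 0.85 [285.1 137.8] [0.445 0.274] 
fresh1 call 0.6 [283.8 172.2] [0.476 0.273] 
fresh1 call 0.57 [223.8 138. ] [0.446 0.22 ] 
stop call 0.67 [271. 107.] [0.416 0.26 ] [[0.404, 0.165], [0.404, 0.362], [0.426, 0.363], [0.426, 0.163]]
stop call 0.75 [275.2 109.8] [0.419 0.264]
```

View pics/w2.png

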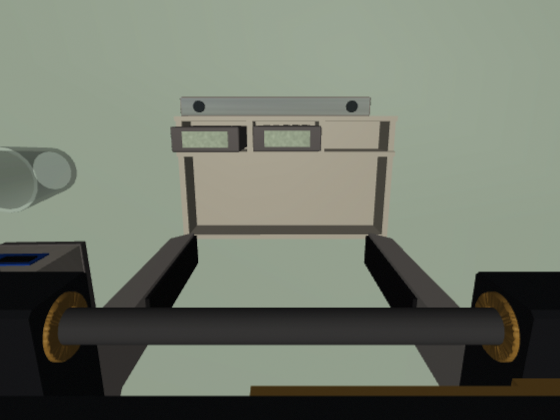

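Call:
{"name": "step_arm", "arguments": {"commands": [[[0,0,0,0,0,0.1745,94],[0,0,0,0,0,0.1745,94],[0,0,0,0,0,0.1745,94],[0,0,0,0,0,0.1745,94],[0,0,0,0,0,0.1745,94],[0,0,0,0,0,0.1745,94],[0,0,0,0,0,0.1745,94],[0,0,0,0,0,0.1745,94],[0,0,0,0,0,0.1745,94],[-52,8,-1,0,0,0,94],[-52,8,-1,0,0,0,94],[-52,8,-1,0,0,0,94],[-52,8,-1,0,0,0,94],[-52,8,-1,0,0,0,94],[-52,8,-1,0,0,0,94],[-52,8,-1,0,0,0,94],[-52,8,-1,0,0,0,94],[-52,4,0,0,0,0,94],[0,0,0,0,0,0,94]]]}}

```text
time: 12.02
tool_pos: [0.569, -0.2022, 0.4192]
ee_rot: [-3.14, 0.0, 1.565]
wrist_force: [0.2, -0.1, 0.2]
width: 0.094
finger_force: 0.0
```

```bash
python3 b.py w3.png dock1:0.09 finished:0.104 return_box:0.06
```

```text
[ 0.569 -0.202  0.419] [-3.14   0.     1.565] [338.9     0.    280.777]
dock1 call 0.98 [324.5 243.3] [ 0.611 -0.246] [[0.549, -0.304], [0.558, -0.192], [0.649, -0.198], [0.648, -0.312]]
dock1 call 0.97 [334.9  27.8] [ 0.615 -0.056] [[0.571, -0.035], [0.664, -0.036], [0.667, -0.081], [0.571, -0.08]]
dock1 call 0.66 [326.5 129. ] [ 0.61  -0.138] [[0.563, -0.095], [0.655, -0.095], [0.661, -0.188], [0.562, -0.188]]
dock1 call 0.87 [292.1 227.2] [ 0.579 -0.23 ] 
dock1 call 0.69 [303.3 134.9] [ 0.589 -0.144] 
dock1 call 0.66 [310.7   8.9] [ 0.594 -0.042] 
finished call 0.79 [300.  258.1] [ 0.586 -0.256] [[0.567, -0.288], [0.573, -0.221], [0.597, -0.224], [0.592, -0.29]]
finished call 0.75 [240.1 369.5] [ 0.526 -0.377] [[0.485, -0.346], [0.572, -0.346], [0.572, -0.407], [0.481, -0.406]]
finished call 0.89 [295.5 235. ] [ 0.582 -0.233] 
return_box call 0.91 [167.7 148.6] [ 0.457 -0.157] 
return_box call 0.67 [246.3 346.7] [ 0.528 -0.383]
```

View pics/w3.png

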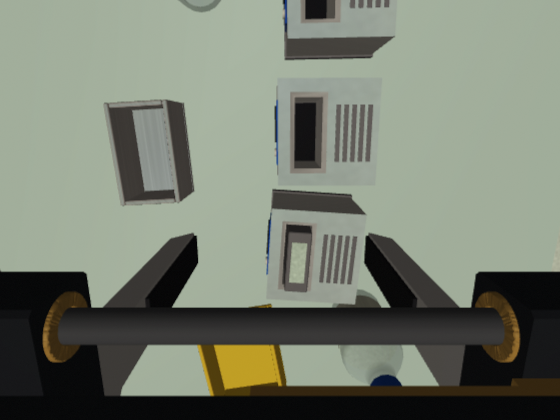

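```bash
cat > d.py <<'E'
from h import *
np.set_printoptions(precision=4,suppress=True)
def top_rects(p,st,z=.09):
    """white block tops -> (slot origin xy, yaw, size mm)"""
    out=[]
    g=cv2.cvtColor(p["color"],cv2.COLOR_RGB2GRAY)
    for r in models.masks_of(p,"dock1")[:3]:
        m=r["mask"]; t,_=cv2.threshold(g[m].reshape(-1,1),0,255,cv2.THRESH_OTSU)
        b=((g>t)&m).astype(np.uint8); c,_=cv2.findContours(b,0,1)
        c=max(c,key=cv2.contourArea).reshape(-1,2)
        w=np.array([at_z(p,x,z,st)[:2] for x in c]).astype(np.float32)*1000
        (cx,cy),(a,bb),ang=cv2.minAreaRect(w); ang=(ang+45)%90-45; a0=np.radians(ang)
        s=np.array([cx,cy])-17.5*np.array([np.cos(a0),np.sin(a0)])
        out.append((r["confidence"],r["xy"],t,s,ang,(a,bb)))
    return out
if __name__=="__main__":
    p,st=snap("wrist")
    for o in top_rects(p,st): print(*[np.round(x,2) for x in o])
    for n,xys,z in [("d2top",[(277,80),(380,80),(377,184),(279,184)],.09),("d2slot",[(291,93),(326,93),(326,172),(291,172)],.09),("d1top",[(274,210),(363,215),(358,300),(267,296)],.09),("lab",[(299,262)],.104)]:
        print(n,[np.round(at_z(p,x,z,st)[:2],4).tolist() for x in xys])
    cv2.imwrite("pics/w3crop.png",cv2.resize(p["color"][60:310,90:400,::-1],None,fx=2.4,fy=2.4,interpolation=2))
E
python3 d.py
```

```text
0.89 [319.2 247.3] 111.0 [ 582.83 -249.99] -4.22 [113.05  93.51]
0.68 [337.5  33.3] 107.0 [602.25 -46.63] 0.09 [89.58 34.16]
d2top [[0.5658, -0.0917], [0.6551, -0.0916], [0.6588, -0.1829], [0.5676, -0.1831]]
d2slot [[0.578, -0.1024], [0.6086, -0.1024], [0.6109, -0.1718], [0.5786, -0.1718]]
d1top [[0.5628, -0.2081], [0.6475, -0.2128], [0.6478, -0.3022], [0.5555, -0.2979]]
lab [[0.5865, -0.255]]
```

View pics/w3crop.png

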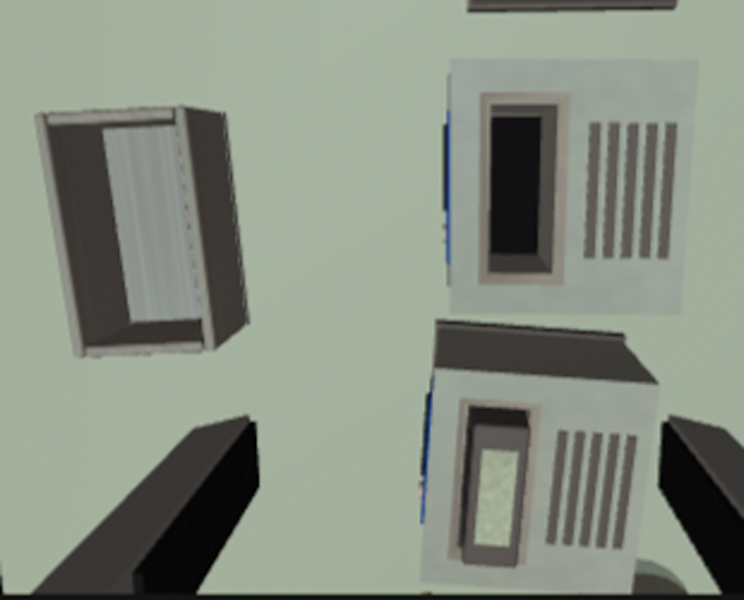

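```bash
cat > e.py <<'E'
from h import *
import sys
def quad(p,st,pts,z,off=(0,0),s=1.):
    w=np.array([at_z(p,(x/s+off[0],y/s+off[1]),z,st)[:2] for x,y in pts])*1000
    e=[np.round(np.linalg.norm(w[i]-w[(i+1)%4])) for i in range(4)]
    a=[np.degrees(np.arctan2(*(w[i]-w[j])[::-1])) for i,j in ((1,0),(2,3))]
    b=[np.degrees(np.arctan2(*(w[i]-w[j])[::-1]))-90 for i,j in ((0,3),(1,2))]
    print(np.round(w.mean(0),1),"edges",e,"yaw",np.round(a+b,1)); return w.mean(0)
if __name__=="__main__":
    p,st=snap("wrist"); q=lambda n,pts,z:(print(n,end=" "),quad(p,st,pts,z,(90,60),2.4))
    q("d1top",[(434,370),(657,383),(632,594),(421,582)],.09)
    q("d1cham",[(462,401),(541,406),(530,572),(451,558)],.09)
    q("d1cass",[(474,425),(529,427),(517,567),(464,560)],.104)
    q("d2top",[(449,60),(698,62),(681,314),(451,313)],.09)
    q("d2cham",[(480,93),(570,94),(562,286),(479,282)],.09)
    q("box",[(37,115),(183,106),(213,349),(80,355)],.06)
E
python3 e.py
```

```text
d1top [ 601.3 -261.7] edges [np.float64(89.0), np.float64(93.0), np.float64(90.0), np.float64(93.0)] yaw [-3.4 -3.5 -3.7 -3.1]
d1cham [ 584.9 -261.9] edges [np.float64(32.0), np.float64(73.0), np.float64(34.0), np.float64(69.0)] yaw [ -3.7 -10.9  -3.7  -2.2]
d1cass [ 584.3 -260.1] edges [np.float64(21.0), np.float64(59.0), np.float64(22.0), np.float64(57.0)] yaw [-2.1 -8.2 -3.7 -3.4]
d2top [ 611.2 -143.1] edges [np.float64(90.0), np.float64(93.0), np.float64(90.0), np.float64(93.0)] yaw [-0.4 -0.2  0.4  0. ]
d2cham [ 593.5 -142.9] edges [np.float64(33.0), np.float64(71.0), np.float64(32.0), np.float64(70.0)] yaw [-0.5 -2.7  0.1 -0.6]
box [ 431.8 -162.6] edges [np.float64(59.0), np.float64(101.0), np.float64(58.0), np.float64(100.0)] yaw [3.4 2.7 3.7 2.8]
```

Call:
{"name": "step_arm", "arguments": {"commands": [[[-30,8,0,0,0,0,0],[-29,7,0,0,0,0,0],[0,0,0,0,0,0.054,0],[0,0,40,0,0,0,0],[0,0,40,0,0,0,0],[0,0,20,0,0,0,0],[0,0,9,0,0,0,0],[0,0,0,0,0,0,0]]]}}

```text
time: 13.52
tool_pos: [0.5841, -0.2573, 0.3112]
ee_rot: [-3.141, -0.0, 1.517]
wrist_force: [-0.6, 0.2, 0.1]
width: 0.0172
finger_force: 0.0
```

Call:
{"name": "step_arm", "arguments": {"commands": [[[-2,0,4,0,0,0,0],[0,0,4,0,0,0,0],[0,0,3,0,0,0,0],[0,0,2,0,0,0,0],[0,0,2,0,0,0,0]]]}}

```text
time: 14.15
tool_pos: [0.5842, -0.2598, 0.2988]
ee_rot: [3.138, 0.002, 1.516]
wrist_force: [-0.5, -0.6, 7.2]
width: 0.0002
finger_force: 3.7
```

Call:
{"name": "step_arm", "arguments": {"commands": [[[0,0,2,0,0,0,0],[0,0,2,0,0,0,0],[0,0,1,0,0,0,0],[0,0,1,0,0,0,0]]]}}

```text
time: 14.65
tool_pos: [0.5845, -0.2599, 0.2945]
ee_rot: [3.135, 0.003, 1.516]
wrist_force: [-1.7, 1.1, 11.5]
width: 0.0004
finger_force: 5.9
```

Call:
{"name": "step_arm", "arguments": {"commands": [[[0,0,2,0,0,0,0],[0,0,1,0,0,0,0],[0,0,0,0,0,0,0]]]}}

```text
time: 15.02
tool_pos: [0.5843, -0.26, 0.2941]
ee_rot: [3.134, 0.004, 1.516]
wrist_force: [-3.9, 2.0, 17.4]
width: 0.0008
finger_force: 8.6
```

Call:
{"name": "step_arm", "arguments": {"commands": [[[0,0,-6,0,0,0,0],[0,0,-10,0,0,0,0],[0,0,-10,0,0,0,0],[0,0,-15,0,0,0,0],[0,0,-30,0,0,0,0],[60,-15,-30,0,0,0,94],[0,0,-30,0,0,0,94],[0,0,0,0,0,0,94],[0,0,0,0,0,0,94],[0,0,0,0,0,0,94]]]}}

```text
time: 16.27
tool_pos: [0.5732, -0.2048, 0.4131]
ee_rot: [-3.138, -0.002, 1.516]
wrist_force: [-0.4, -1.1, -0.2]
width: 0.0471
finger_force: 0.0
```

```bash
python3 b.py w4.png finished:0.130 return_box:0.06
python3 - <<'E'
import cv2
i=cv2.imread('pics/w4.png'); cv2.imwrite('pics/w4c.png',cv2.resize(i[60:310,90:400],None,fx=2.4,fy=2.4,interpolation=2))
E
```

```text
[ 0.573 -0.205  0.413] [-3.138 -0.002  1.516] [338.9     0.    280.777]
finished call 0.82 [300.2 264.2] [ 0.586 -0.251] [[0.574, -0.215], [0.596, -0.216], [0.594, -0.289], [0.57, -0.288]]
finished call 0.61 [295.9 242.3] [ 0.583 -0.231] 
finished call 0.35 [295.9 131.6] [ 0.587 -0.142] 
return_box call 0.75 [145.2 156.7] [ 0.441 -0.16 ] [[0.398, -0.113], [0.476, -0.104], [0.483, -0.208], [0.399, -0.219]]
return_box call 0.39 [188.3   3.3] [ 0.5   -0.028] [[0.477, -0.024], [0.516, -0.026], [0.515, -0.036], [0.475, -0.033]]
return_box call 0.66 [160.3 155.9] [ 0.456 -0.16 ]
```

View pics/w4c.png

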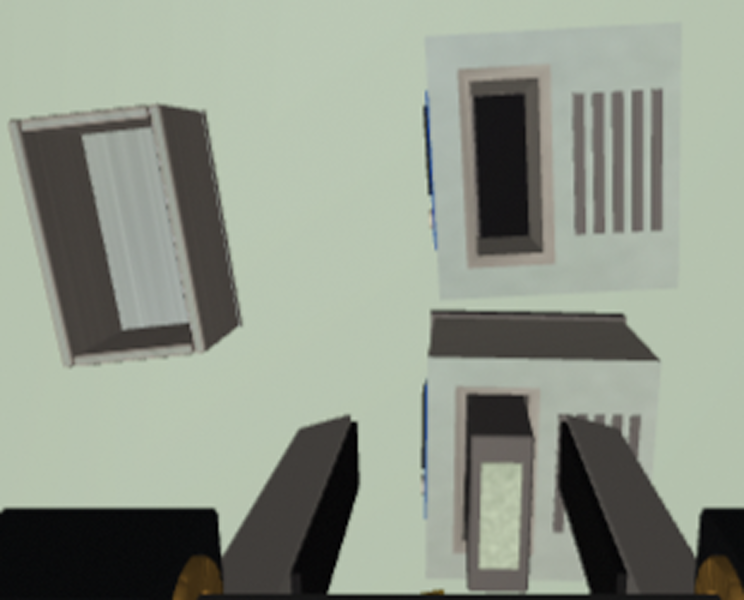

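Call:
{"name": "step_arm", "arguments": {"commands": [[[-28,7,0,0,0,0,70],[-27,7,0,0,0,0,70],[0,0,30,0,0,0,70],[0,0,30,0,0,0,70],[0,0,30,0,0,0,70],[0,0,20,0,0,0,70],[0,0,8,0,0,0,70],[0,0,0,0,0,0,70],[0,0,0,0,0,0,10],[0,0,0,0,0,0,10],[0,0,0,0,0,0,10],[0,0,0,0,0,0,10],[0,0,0,0,0,0,10],[0,0,0,0,0,0,10],[0,0,0,0,0,0,10]]]}}

```text
time: 18.4
tool_pos: [0.5842, -0.26, 0.2975]
ee_rot: [-3.142, -0.0, 1.516]
wrist_force: [-0.5, -0.2, 0.9]
width: 0.022
finger_force: 29.9
```

Call:
{"name": "step_arm", "arguments": {"commands": [[[0,0,-15,0,0,0,10],[0,0,-25,0,0,0,10],[0,0,-30,0,0,0,10],[0,0,-30,0,0,0,10],[0,0,-30,0,0,0,10],[0,0,-20,0,0,0,10],[18,-31,0,0,0,0,10],[18,-32,0,0,0,0,10],[18,-31,0,0,0,0,10],[18,-32,0,0,0,0,10],[17,-31,0,0,0,0,10],[0,0,0,0,0,-0.11,10],[0,0,0,0,0,0,10],[0,0,0,0,0,0,10]]]}}

```text
time: 20.15
tool_pos: [0.4324, -0.1627, 0.4479]
ee_rot: [3.141, 0.0, 1.625]
wrist_force: [0.1, 0.4, -1.2]
width: 0.022
finger_force: 29.9
```

```bash
cat > t.py <<'E'
from h import *
import sys
np.set_printoptions(precision=3,suppress=True)
p,_=snap("top",sys.argv[1]);p2,_=snap("scene",sys.argv[1].replace('top','scene'))
for q in sys.argv[2:]:
    for n,P in (("top",p),("scene",p2)):
        for r in models.tip_of(P,q)[:2]: print(q,n,round(r["confidence"],2),at_z(P,r["xy"],0)[:2])
E
python3 t.py top1.png return_box tray
```

```text
return_box top 0.85 [ 0.422 -0.161]
return_box top 0.56 [0.497 0.287]
return_box scene 0.84 [ 0.435 -0.174]
return_box scene 0.34 [0.436 0.279]
tray top 0.74 [0.491 0.281]
tray scene 0.75 [0.486 0.276]
```

Call:
{"name": "step_arm", "arguments": {"commands": [[[0,0,30,0,0,0,10],[0,0,30,0,0,0,10],[0,0,30,0,0,0,10],[0,0,30,0,0,0,10],[0,0,20,0,0,0,10],[0,0,15,0,0,0,10],[0,0,15,0,0,0,10],[0,0,12,0,0,0,10],[0,0,0,0,0,0,10],[0,0,0,0,0,0,10]]]}}

```text
time: 21.7
tool_pos: [0.4326, -0.1627, 0.2661]
ee_rot: [3.141, 0.0, 1.626]
wrist_force: [-0.3, 0.1, -1.9]
width: 0.022
finger_force: 29.9
```

Call:
{"name": "step_arm", "arguments": {"commands": [[[0,0,0,0,0,0,60],[0,0,0,0,0,0,60],[0,0,0,0,0,0,60],[0,0,0,0,0,0,60],[0,0,-20,0,0,0,60],[0,0,-40,0,0,0,80],[0,0,-50,0,0,0,94],[0,0,-50,0,0,0,94],[50,0,0,0,0,-0.055,94],[50,0,0,0,0,0,94],[0,0,0,0,0,0,94],[0,0,0,0,0,0,94]]]}}

```text
time: 23.2
tool_pos: [0.424, -0.0631, 0.4255]
ee_rot: [3.141, 0.001, 1.682]
wrist_force: [0.5, -0.5, 0.7]
width: 0.0937
finger_force: 0.0
```

```bash
python3 b.py w5.png finished:0.08 return_box:0.06 dock1:0.09; python3 t.py top2.png return_box tray fresh1
```

```text
[ 0.424 -0.063  0.426] [3.141 0.001 1.682] [338.9     0.    280.777]
finished call 0.84 [279.7 271.6] [ 0.432 -0.144] [[0.424, -0.185], [0.42, -0.109], [0.442, -0.108], [0.447, -0.184]]
finished call 0.64 [449.3 252.9] [ 0.603 -0.104] [[0.528, -0.088], [0.566, -0.031], [0.669, -0.104], [0.633, -0.167]]
finished call 0.76 [281.  259.4] [ 0.432 -0.13 ] 
return_box call 0.88 [271.7 258.9] [ 0.423 -0.139] [[0.401, -0.2], [0.396, -0.095], [0.458, -0.091], [0.467, -0.196]]
dock1 call 0.96 [390.3 365.1] [ 0.563 -0.235] [[0.518, -0.214], [0.607, -0.204], [0.619, -0.254], [0.527, -0.265]]
dock1 call 0.84 [452.1 255.3] [ 0.6   -0.103] [[0.525, -0.085], [0.561, -0.031], [0.661, -0.1], [0.627, -0.161]]
dock1 call 0.65 [476.8 166.2] [ 0.603 -0.013] [[0.54, -0.064], [0.532, 0.031], [0.663, 0.032], [0.681, -0.064]]
dock1 call 0.93 [384.9 337.7] [ 0.551 -0.202] 
dock1 call 0.87 [431.3 158.7] [ 0.559 -0.011] 
return_box top 0.7 [ 0.431 -0.167]
return_box top 0.23 [0.494 0.281]
return_box scene 0.81 [ 0.426 -0.157]
tray top 0.81 [0.485 0.273]
tray scene 0.92 [0.494 0.27 ]
fresh1 top 0.88 [0.449 0.205]
fresh1 top 0.59 [0.441 0.277]
fresh1 scene 0.96 [0.432 0.197]
fresh1 scene 0.61 [0.433 0.276]
```

View pics/w5.png

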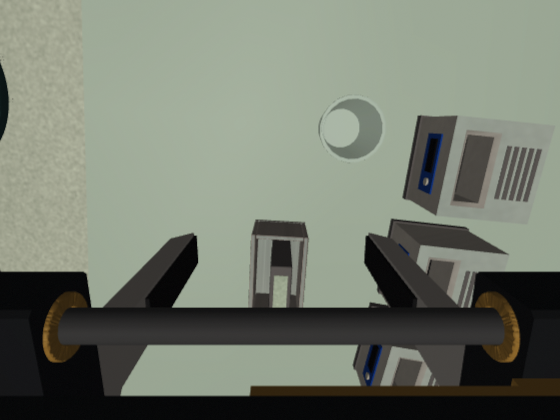

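Call:
{"name": "step_arm", "arguments": {"commands": [[[0,0,0,0,0,0.111,94],[50,4,0,0,0,0,94],[50,4,0,0,0,0,94],[50,4,0,0,0,0,94],[50,4,0,0,0,0,94],[50,3,0,0,0,0,94],[50,3,0,0,0,0,94],[0,0,0,0,0,0,94],[0,0,0,0,0,0,94]]]}}

```text
time: 25.08
tool_pos: [0.4462, 0.2368, 0.4254]
ee_rot: [-3.141, 0.001, 1.571]
wrist_force: [0.2, -0.1, 0.3]
width: 0.0938
finger_force: 0.0
```

```bash
python3 b.py w6.png fresh1:0.09 tray:0.04
python3 - <<'E'
import cv2
i=cv2.imread('pics/w6.png'); cv2.imwrite('pics/w6c.png',cv2.resize(i[100:350,130:440],None,fx=2.4,fy=2.4,interpolation=2))
E
```

```text
[0.446 0.237 0.425] [-3.141  0.001  1.571] [338.9     0.    280.777]
fresh1 call 0.97 [280.9 228.3] [0.446 0.206] [[0.435, 0.244], [0.457, 0.244], [0.457, 0.175], [0.434, 0.175]]
fresh1 call 0.68 [280.7 211.8] [0.446 0.223] 
fresh1 call 0.56 [279.8 150.9] [0.445 0.281] 
tray call 0.94 [329.7 128.8] [0.497 0.3  ] [[0.425, 0.387], [0.554, 0.387], [0.571, 0.163], [0.422, 0.163]]
tray call 0.55 [316.5 148.6] [0.484 0.279]
```

View pics/w6c.png

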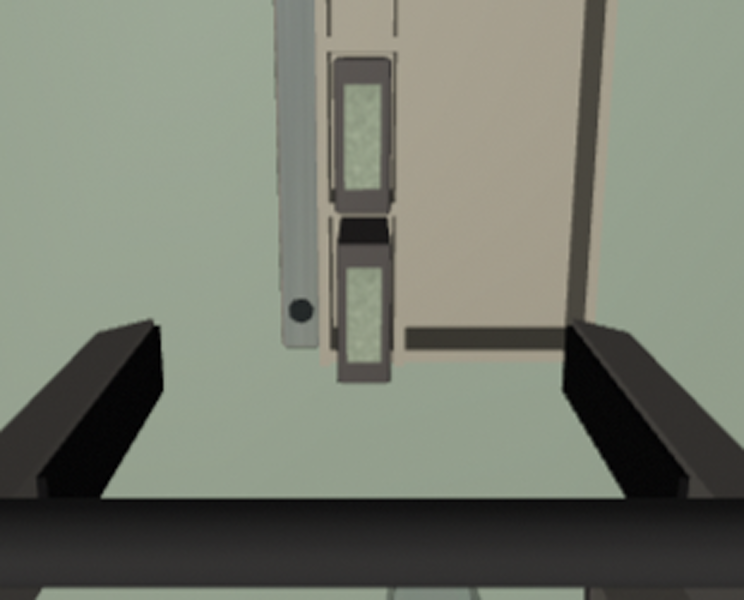

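Run:
```python
from e import *
p,st=snap("wrist")
for pts in ([(337,243),(391,243),(391,382),(337,382)],[(333,57),(391,57),(390,212),(335,212)]): quad(p,st,pts,.09,(130,100),2.4)
```

```text
[447.3 202.6] edges [np.float64(22.0), np.float64(59.0), np.float64(22.0), np.float64(59.0)] yaw [-0.1 -0.1 -0.5  0.4]
[446.7 274.7] edges [np.float64(22.0), np.float64(60.0), np.float64(22.0), np.float64(60.0)] yaw [-0.1 -0.1  0.1 -0. ]
```

Call:
{"name": "step_arm", "arguments": {"commands": [[[-34,1,0,0,0,0,70],[0,0,40,0,0,0,70],[0,0,40,0,0,0,70],[0,0,40,0,0,0,70],[0,0,30,0,0,0,70],[0,0,15,0,0,0,70],[0,0,6,0,0,0,70],[0,0,0,0,0,0,70],[0,0,0,0,0,0,10],[0,0,0,0,0,0,10],[0,0,0,0,0,0,10],[0,0,0,0,0,0,10],[0,0,0,0,0,0,10],[0,0,0,0,0,0,10],[0,0,0,0,0,0,10]]]}}

```text
time: 27.25
tool_pos: [0.4471, 0.203, 0.2545]
ee_rot: [-3.141, -0.0, 1.57]
wrist_force: [-0.5, -0.1, 0.1]
width: 0.0218
finger_force: 30.0
```

Call:
{"name": "step_arm", "arguments": {"commands": [[[0,0,-15,0,0,0,10],[0,0,-30,0,0,0,10],[0,0,-40,0,0,0,10],[0,0,-40,0,0,0,10],[0,0,-40,0,0,0,10],[-43,18,0,0,0,0,10],[-43,18,0,0,0,0,10],[-43,18,0,0,0,0,10],[-43,18,0,0,0,0,10],[-43,18,0,0,0,0,10],[-43,18,0,0,0,0,10],[-43,18,0,0,0,0,10],[-45,20,0,0,0,0,10],[0,0,0,0,0,0,10],[0,0,0,0,0,0,10]]]}}

```text
time: 29.12
tool_pos: [0.5929, -0.1429, 0.4198]
ee_rot: [-3.141, -0.001, 1.57]
wrist_force: [-0.0, 1.0, -2.0]
width: 0.0219
finger_force: 30.0
```

Call:
{"name": "step_arm", "arguments": {"commands": [[[0,0,40,0,0,0,10],[0,0,33,0,0,0,10],[0,0,8,0,0,0,10],[0,0,6,0,0,0,10],[0,0,6,0,0,0,10],[0,0,0,0,0,0,10]]]}}

```text
time: 29.88
tool_pos: [0.5919, -0.1411, 0.3381]
ee_rot: [3.135, 0.003, 1.573]
wrist_force: [-10.4, 4.4, 27.0]
width: 0.0228
finger_force: 30.4
```

Call:
{"name": "step_arm", "arguments": {"commands": [[[0,0,-12,0,0,0,10],[0,0,-10,0,0,0,10],[0,0,0,0,0,0,10],[0,0,0,0,0,0,10]]]}}

```text
time: 30.38
tool_pos: [0.593, -0.1429, 0.3473]
ee_rot: [-3.14, -0.001, 1.57]
wrist_force: [-0.5, 0.3, -1.8]
width: 0.0215
finger_force: 30.0
```

Run:
```python
from e import *
p,_=snap("wrist","w7.png"); S=lambda a,b:{"tool_pos":a,"ee_rot":b}
s4=S([.5732,-.2048,.4131],[-3.138,-.002,1.516]); s3=S([.569,-.2022,.4192],[-3.14,0,1.565])
quad(p,s4,[(458,71),(551,66),(553,261),(471,268)],.09,(90,60),2.4)
quad(p,s4,[(426,37),(681,24),(679,289),(440,299)],.09,(90,60),2.4)
quad(p,s4,[(469,435),(533,435),(528,589),(468,589)],.13,(90,60),2.4)
quad(p,s4,[(429,359),(659,360),(655,578),(426,578)],.09,(90,60),2.4)
i=cv2.imread('pics/w7.png'); cv2.imwrite('pics/w7c.png',cv2.resize(i[150:400,130:440],None,fx=2.4,fy=2.4,interpolation=2))
```

```text
[ 593.8 -142.4] edges [np.float64(33.0), np.float64(69.0), np.float64(31.0), np.float64(70.0)] yaw [-0.2  1.8  0.8 -1. ]
[ 611.3 -142.6] edges [np.float64(89.0), np.float64(94.0), np.float64(90.0), np.float64(93.0)] yaw [-0.4 -0.7 -0.4  0.1]
[ 583.8 -259.3] edges [np.float64(22.0), np.float64(58.0), np.float64(22.0), np.float64(58.0)] yaw [-3.  -3.  -3.3 -3.6]
[ 602.6 -261.1] edges [np.float64(89.0), np.float64(93.0), np.float64(94.0), np.float64(93.0)] yaw [-3.3 -3.  -4.4 -0.8]
```

View pics/w7c.png

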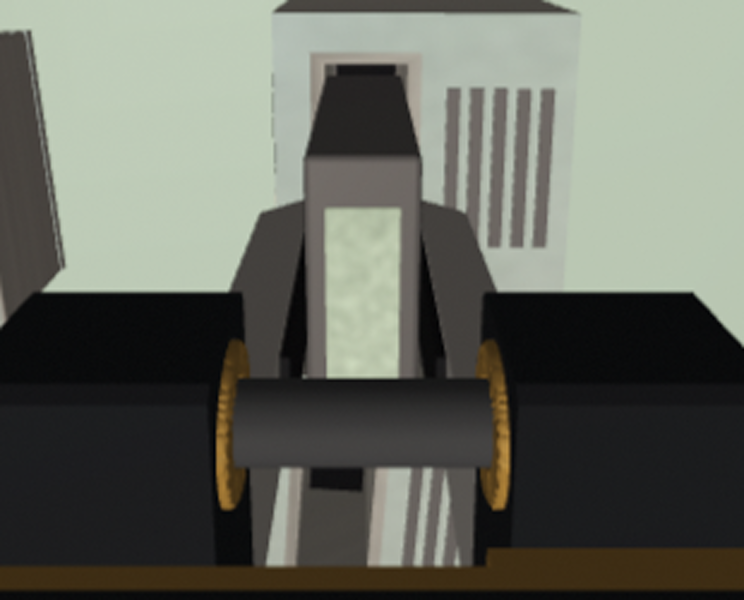

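Run:
```python
from e import *
p,st=snap("wrist"); W=lambda x,y,z:np.round(at_z(p,(x/2.4+130,y/2.4+150),z,st)*1000,1)
print("chamfer",W(310,53,.09),W(421,53,.09),"block",W(273,13,.09),W(579,14,.09))
for z in (.095,.098,.1):print("bottom",z,W(329,75,z),W(405,75,z))
for z in (.18,.183,.186):print("top",z,W(304,156,z),W(420,156,z))
```

```text
chamfer [ 577.2 -107.2   90. ] [ 609.8 -107.2   90. ] block [566.6 -95.5  90. ] [655.5 -95.8  90. ]
bottom 0.095 [ 582.9 -112.9   95. ] [ 604.9 -112.9   95. ]
bottom 0.098 [ 583.  -112.4   98. ] [ 604.8 -112.4   98. ]
bottom 0.1 [ 583.1 -112.   100. ] [ 604.7 -112.   100. ]
top 0.18 [ 581.8 -114.   180. ] [ 603.6 -114.   180. ]
top 0.183 [ 582.  -113.2  183. ] [ 603.4 -113.2  183. ]
top 0.186 [ 582.2 -112.4  186. ] [ 603.2 -112.4  186. ]
```

Call:
{"name": "step_arm", "arguments": {"commands": [[[2,-2,0,0,0,0,10],[0,0,4,0,0,0,10],[0,0,3,0,0,0,10],[0,0,3,0,0,0,10],[0,0,2,0,0,0,10],[0,0,0,0,0,0,10]]]}}

```text
time: 31.22
tool_pos: [0.5908, -0.1409, 0.3384]
ee_rot: [3.141, 0.0, 1.57]
wrist_force: [-2.3, 1.7, 5.7]
width: 0.0223
finger_force: 30.0
```

Call:
{"name": "step_arm", "arguments": {"commands": [[[2,0,0,0,0,0,10],[0,0,2,0,0,0,10],[0,0,1,0,0,0,10],[0,0,0,0,0,0,10]]]}}

```text
time: 31.72
tool_pos: [0.5905, -0.1398, 0.3383]
ee_rot: [3.139, 0.004, 1.57]
wrist_force: [-5.1, -1.4, 14.7]
width: 0.0217
finger_force: 30.0
```

Call:
{"name": "step_arm", "arguments": {"commands": [[[0,-2,0,0,0,0,10],[0,-2,0,0,0,0,10],[0,0,0,0,0,0,10]]]}}

```text
time: 32.1
tool_pos: [0.5882, -0.1397, 0.3384]
ee_rot: [3.13, 0.004, 1.57]
wrist_force: [1.5, -1.5, 9.3]
width: 0.0219
finger_force: 30.0
```

Call:
{"name": "step_arm", "arguments": {"commands": [[[0,0,-10,0,0,0,10],[-3,5,-6,0,0,0,10],[0,0,0,0,0,0,10],[0,0,0,0,0,0,10]]]}}

```text
time: 32.6
tool_pos: [0.592, -0.142, 0.3485]
ee_rot: [-3.14, -0.001, 1.57]
wrist_force: [-0.4, -0.4, -1.1]
width: 0.0219
finger_force: 30.0
```

Run:
```python
from e import *
p,st=snap("scene"); print(st["tool_pos"]); p2,_=snap("wrist")
tp=st["tool_pos"]; c=proj(p,[.6,-.14,.13]).astype(int); print(c, proj(p,[.5936,-.143,.09]))
a=p["color"][c[1]-50:c[1]+50,c[0]-65:c[0]+65]; a=cv2.resize(a,(780,600),interpolation=2)
cv2.imwrite('pics/s3.png',a[:,:,::-1]); print("off",c-[65,50])
```

```text
[ 0.5920113  -0.14204663  0.34850569]
[245 220] [244.89404244 226.71901222]
off [180 170]
```

View pics/s3.png

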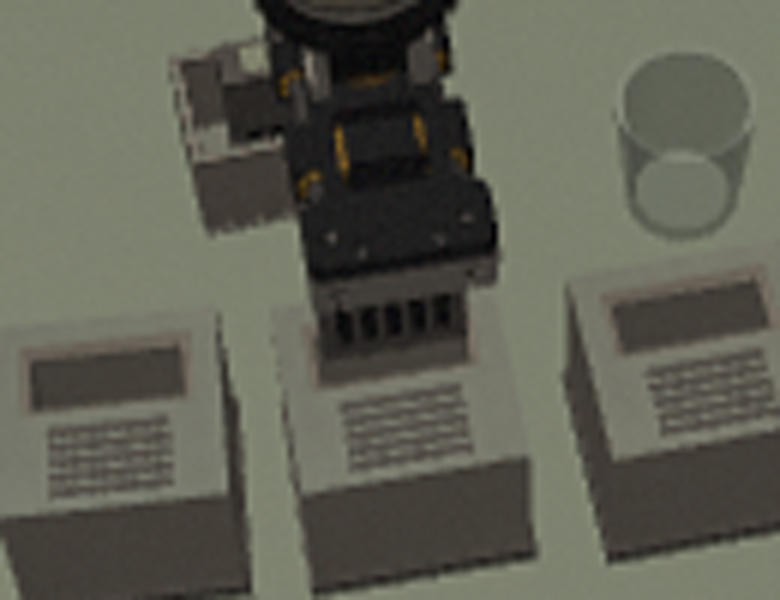

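Run:
```python
from e import *
def box(x,y,z,hx,hy): return [(x+a*hx,y+b*hy,z) for a,b in ((-1,-1),(1,-1),(1,1),(-1,1))]
def mk(p,st,off,w,h,s):
    a=p["color"][off[1]:off[1]+h,off[0]:off[0]+w,::-1]; a=cv2.resize(a,(w*s,h*s),interpolation=2)
    a=cv2.convertScaleAbs(a,alpha=1.4)
    t=robot.get_obs()["tool_pos"]; d=np.array([0,0,0.])
    for q,c in ((box(.5936,-.1428,.09,.0165,.0355),(0,0,255)),(box(.6111,-.1428,.09,.045,.047),(0,0,255)),(box(t[0],t[1],t[2]-.2495,.011,.03),(0,255,0)),(box(t[0],t[1],t[2]-.1645,.011,.03),(255,0,0))):
        z=np.array([((proj(p,X,st)-off)*s).astype(int) for X in q]); cv2.polylines(a,[z.reshape(-1,1,2)],True,c,1)
    return a
p,st=snap("scene"); A=mk(p,None,np.array([215,195]),65,70,6)[:,:390]
p,st=snap("wrist"); B=mk(p,st,np.array([235,160]),100,105,4)
print(A.shape,B.shape)
cv2.imwrite('pics/o4.png',np.hstack([A,B]))
```

```text
(420, 390, 3) (420, 400, 3)
```

View pics/o4.png

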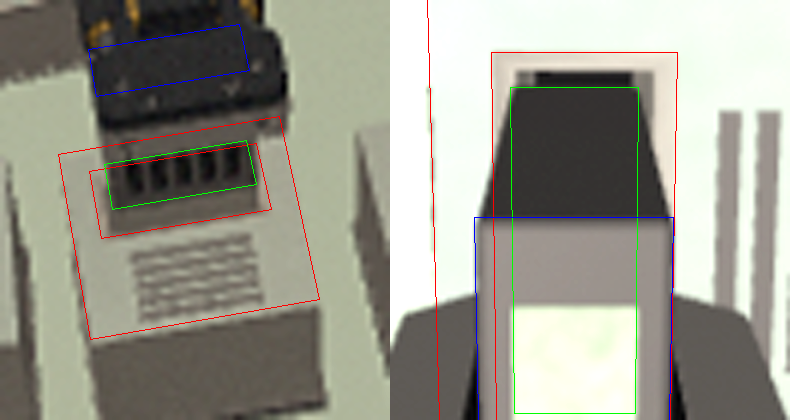

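Call:
{"name": "step_arm", "arguments": {"commands": [[[-1,1,4,0,0,0,10],[0,0,3,0,0,0,10],[0,0,2,0,0,0,10],[0,0,2,0,0,0,10],[0,0,0,0,0,0,10]]]}}

```text
time: 33.42
tool_pos: [0.593, -0.143, 0.3383]
ee_rot: [-3.141, -0.0, 1.57]
wrist_force: [0.2, 0.5, -0.4]
width: 0.0218
finger_force: 30.0
```

Call:
{"name": "step_arm", "arguments": {"commands": [[[0,0,2,0,0,0,10],[0,2,0,0,0,0,10],[0,2,0,0,0,0,10],[0,0,0,0,0,0,10]]]}}

```text
time: 33.92
tool_pos: [0.5961, -0.1431, 0.3364]
ee_rot: [-3.137, -0.0, 1.57]
wrist_force: [-5.3, 1.3, 1.5]
width: 0.022
finger_force: 30.0
```

Call:
{"name": "step_arm", "arguments": {"commands": [[[0,-1,2,0,0,0,10],[0,0,2,0,0,0,10],[0,0,2,0,0,0,10],[0,0,0,0,0,0,10]]]}}

```text
time: 34.42
tool_pos: [0.5955, -0.1431, 0.33]
ee_rot: [-3.139, -0.0, 1.57]
wrist_force: [-5.5, -0.1, 1.0]
width: 0.0218
finger_force: 30.0
```

Call:
{"name": "step_arm", "arguments": {"commands": [[[0,-1,4,0,0,0,10],[0,0,5,0,0,0,10],[0,0,5,0,0,0,10],[0,0,0,0,0,0,10]]]}}

```text
time: 34.92
tool_pos: [0.595, -0.1431, 0.3152]
ee_rot: [-3.141, -0.001, 1.57]
wrist_force: [-2.1, 0.2, -3.0]
width: 0.022
finger_force: 30.0
```

Call:
{"name": "step_arm", "arguments": {"commands": [[[0,-1,5,0,0,0,10],[0,0,5,0,0,0,10],[0,0,5,0,0,0,10],[0,0,3,0,0,0,10],[0,0,0,0,0,0,10]]]}}

```text
time: 35.55
tool_pos: [0.5942, -0.143, 0.2981]
ee_rot: [3.141, -0.0, 1.57]
wrist_force: [-0.0, -0.2, -1.5]
width: 0.0218
finger_force: 30.0
```

Call:
{"name": "step_arm", "arguments": {"commands": [[[0,0,0,0,0,0,60],[0,0,0,0,0,0,60],[0,0,0,0,0,0,60],[0,0,-25,0,0,0,60],[0,0,-25,0,0,0,30],[0,0,0,0,0,0,0],[0,0,0,0,0,0,0],[0,0,0,0,0,0,0],[0,0,0,0,0,0,0],[0,0,10,0,0,0,0],[0,0,6,0,0,0,0],[0,0,6,0,0,0,0],[0,0,6,0,0,0,0],[0,0,6,0,0,0,0],[0,0,6,0,0,0,0],[0,0,5,0,0,0,0],[0,0,0,0,0,0,0]]]}}

```text
time: 37.67
tool_pos: [0.5942, -0.143, 0.3047]
ee_rot: [3.14, 0.0, 1.57]
wrist_force: [-1.5, 1.5, 5.7]
width: 0.0004
finger_force: 2.7
```

Call:
{"name": "step_arm", "arguments": {"commands": [[[0,0,4,0,0,0,0],[0,0,4,0,0,0,0],[0,0,3,0,0,0,0],[0,0,3,0,0,0,0],[0,0,2,0,0,0,0],[0,0,1,0,0,0,0],[0,0,0,0,0,0,0]]]}}

```text
time: 38.55
tool_pos: [0.5938, -0.1429, 0.2941]
ee_rot: [3.136, 0.002, 1.571]
wrist_force: [-8.2, 2.3, 23.8]
width: 0.0006
finger_force: 12.0
```

Call:
{"name": "step_arm", "arguments": {"commands": [[[0,0,-8,0,0,0,0],[0,0,-20,0,0,0,0],[0,0,-50,0,0,0,0],[0,0,-52,0,0,0,50],[56,-18,0,0,0,0,94],[56,-18,0,0,0,0,94],[56,-18,0,0,0,0,94],[56,-18,0,0,0,0,94],[56,-19,0,0,0,0,94],[56,-19,0,0,0,0,94],[56,-19,0,0,0,0,94],[56,-19,0,0,0,0,94],[0,0,0,0,0,0,94],[0,0,0,0,0,0,94],[0,0,0,0,0,0,94]]]}}

```text
time: 40.42
tool_pos: [0.4468, 0.3039, 0.4164]
ee_rot: [3.142, 0.0, 1.568]
wrist_force: [0.3, 0.0, -0.3]
width: 0.0944
finger_force: 0.0
```

```bash
python3 b.py w8.png fresh1:0.09 tray:0.04; python3 t.py top3.png return_box tray fresh1
python3 - <<'E'
import cv2
i=cv2.imread('pics/w8.png'); cv2.imwrite('pics/w8c.png',cv2.resize(i[100:350,130:440],None,fx=2.4,fy=2.4,interpolation=2))
E
```

```text
[0.447 0.304 0.416] [3.142 0.    1.568] [338.9     0.    280.777]
fresh1 call 0.66 [278.4 220.9] [0.445 0.283] [[0.434, 0.316], [0.457, 0.316], [0.458, 0.247], [0.433, 0.247]]
fresh1 call 0.95 [279.3 209.2] [0.445 0.295] 
tray call 0.91 [324.6 197.4] [0.494 0.295] [[0.418, 0.165], [0.426, 0.388], [0.555, 0.385], [0.567, 0.161]]
tray call 0.83 [316.3 206. ] [0.485 0.285] 
return_box top 0.92 [ 0.426 -0.16 ]
return_box scene 0.91 [ 0.432 -0.16 ]
return_box scene 0.24 [ 0.575 -0.148]
tray top 0.6 [0.488 0.284]
tray scene 0.79 [0.492 0.263]
fresh1 top 0.88 [0.441 0.277]
fresh1 top 0.7 [ 0.598 -0.139]
fresh1 scene 0.79 [0.441 0.282]
fresh1 scene 0.56 [ 0.577 -0.149]
```

View pics/w8c.png

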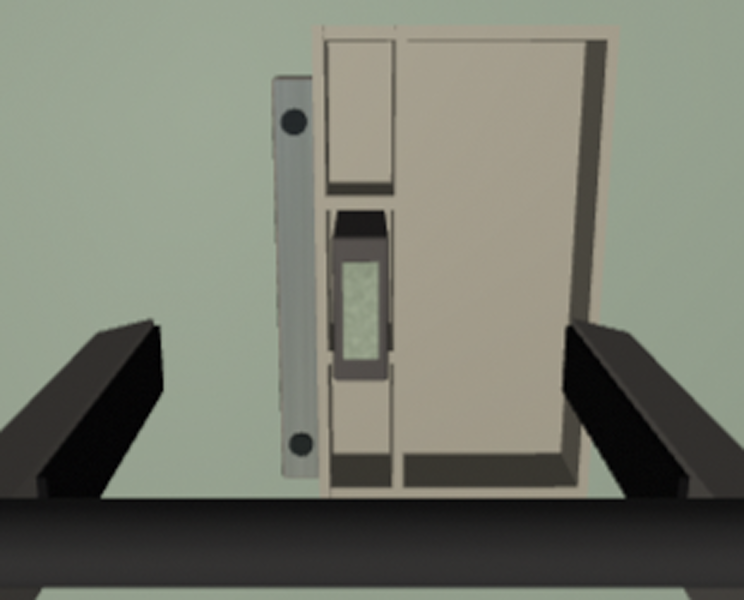

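Run:
```python
from e import *
p,st=snap("wrist")
quad(p,st,[(332,237),(388,237),(388,380),(332,380)],.09,(130,100),2.4)
```

```text
[445.5 276.4] edges [np.float64(22.0), np.float64(59.0), np.float64(23.0), np.float64(59.0)] yaw [-0.  -0.  -0.5  0.4]
```

Call:
{"name": "step_arm", "arguments": {"commands": [[[-28,-1,0,0,0,0,70],[0,0,40,0,0,0,70],[0,0,40,0,0,0,70],[0,0,40,0,0,0,70],[0,0,25,0,0,0,70],[0,0,12,0,0,0,70],[0,0,5,0,0,0,70],[0,0,0,0,0,0,70],[0,0,0,0,0,0,10],[0,0,0,0,0,0,10],[0,0,0,0,0,0,10],[0,0,0,0,0,0,10],[0,0,0,0,0,0,10],[0,0,0,0,0,0,10],[0,0,0,0,0,0,10]]]}}

```text
time: 43.0
tool_pos: [0.4452, 0.277, 0.2545]
ee_rot: [-3.142, -0.0, 1.57]
wrist_force: [-0.1, 0.3, -0.1]
width: 0.0219
finger_force: 30.0
```

Call:
{"name": "step_arm", "arguments": {"commands": [[[0,0,-15,0,0,0,10],[0,0,-30,0,0,0,10],[0,0,-40,0,0,0,10],[0,0,-40,0,0,0,10],[0,0,-40,0,0,0,10],[-53,13,0,0,0,0,10],[-54,14,0,0,0,0,10],[-54,14,0,0,0,0,10],[-54,14,0,0,0,0,10],[-54,14,0,0,0,0,10],[-54,14,0,0,0,0,10],[-54,14,0,0,0,0,10],[-54,14,0,0,0,0,10],[-53,14,0,0,0,0,10],[-53,14,0,0,0,0,10],[0,0,0,0,0,0.055,10],[0,0,0,0,0,0,10],[0,0,0,0,0,0,10]]]}}

```text
time: 45.25
tool_pos: [0.5839, -0.2595, 0.4202]
ee_rot: [3.141, 0.0, 1.517]
wrist_force: [-0.8, -0.2, -0.8]
width: 0.0218
finger_force: 30.0
```

Lower to just above the slot, then feel in with small steps.

Call:
{"name": "step_arm", "arguments": {"commands": [[[0,0,40,0,0,0,10],[0,0,35,0,0,0,10],[0,0,3,0,0,0,10],[0,0,3,0,0,0,10],[0,0,3,0,0,0,10],[0,0,3,0,0,0,10],[0,0,0,0,0,0,10]]]}}

```text
time: 46.12
tool_pos: [0.5838, -0.2596, 0.3389]
ee_rot: [3.137, 0.002, 1.516]
wrist_force: [-4.0, 3.7, 10.4]
width: 0.022
finger_force: 30.0
```

Call:
{"name": "step_arm", "arguments": {"commands": [[[0,0,-3,0,0,0,10],[0,2,0,0,0,0,10],[0,0,2,0,0,0,10],[0,0,0,0,0,0,10]]]}}

```text
time: 46.62
tool_pos: [0.5851, -0.26, 0.3392]
ee_rot: [3.14, 0.002, 1.515]
wrist_force: [-7.7, 4.3, 15.7]
width: 0.0216
finger_force: 30.0
```

Call:
{"name": "step_arm", "arguments": {"commands": [[[0,0,-4,0,0,0,10],[2,-1,0,0,0,0,10],[0,0,2,0,0,0,10],[0,0,0,0,0,0,10]]]}}

```text
time: 47.12
tool_pos: [0.5853, -0.259, 0.3393]
ee_rot: [3.136, 0.005, 1.515]
wrist_force: [-2.4, -2.3, 10.7]
width: 0.0218
finger_force: 30.0
```

Call:
{"name": "step_arm", "arguments": {"commands": [[[0,0,-10,0,0,0,10],[0,0,0,0,0,0,10],[0,0,0,0,0,0,10]]]}}

```text
time: 47.5
tool_pos: [0.5851, -0.2579, 0.3441]
ee_rot: [-3.14, -0.001, 1.516]
wrist_force: [-0.3, 0.5, -1.4]
width: 0.0216
finger_force: 30.0
```

Run:
```python
from e import *
p,st=snap("wrist","w9.png"); print(st["tool_pos"],st["ee_rot"])
a=p["color"][150:350,215:365,::-1]; a=cv2.convertScaleAbs(cv2.resize(a,(600,800),interpolation=2)[:560],alpha=1.15)
cv2.imwrite("pics/w9c.png",a)
```

```text
[ 0.58505266 -0.25789025  0.3440892 ] [-3.13960439e+00 -1.38668911e-03  1.51552627e+00]
```

View pics/w9c.png

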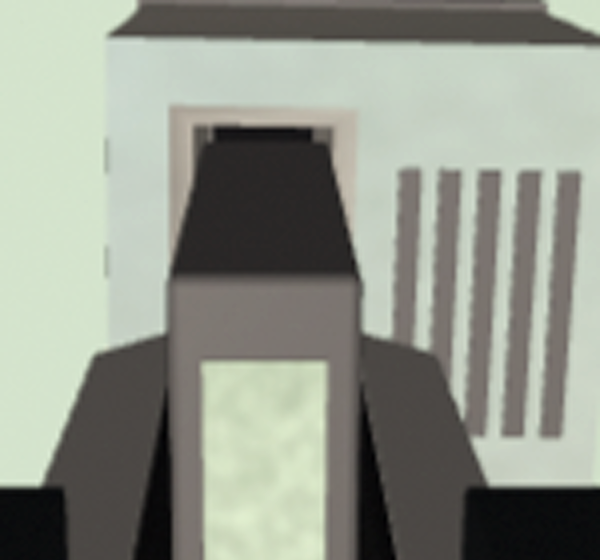

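Run:
```python
from e import *
p,st=snap("wrist"); W=lambda x,y,z:np.round(at_z(p,(x/4+215,y/4+150),z,st)*1000,1)
t=st["tool_pos"]; zb=t[2]-.2495; print(zb)
print("cham",W(169,106,.09),W(357,109,.09),"inner(.086)",W(193,126,.086),W(333,127,.086),"block",W(107,37,.09))
print("bot",W(203,142,zb),W(327,142,zb),"top",W(170,277,zb+.085),W(360,277,zb+.085))
```

```text
0.09452309054279678
cham [ 569.9 -223.8   90. ] [ 602.6 -226.1   90. ] inner(.086) [ 573.6 -228.2   86. ] [ 598.5 -229.7   86. ] block [ 560.1 -211.2   90. ]
bot [ 575.7 -229.6   94.5] [ 597.  -230.8   94.5] top [ 575.9 -229.6  179.5] [ 597.  -230.7  179.5]
```

Call:
{"name": "step_arm", "arguments": {"commands": [[[0,0,3,0,0,0,10],[0,0,3,0,0,0,10],[0,0,3,0,0,0,10],[0,0,1,0,0,0,10],[0,0,0,0,0,0,10]]]}}

```text
time: 48.22
tool_pos: [0.5849, -0.2581, 0.3352]
ee_rot: [-3.141, -0.0, 1.515]
wrist_force: [-0.5, -0.4, -1.5]
width: 0.0217
finger_force: 30.0
```

Going in freely now.

Call:
{"name": "step_arm", "arguments": {"commands": [[[0,0,5,0,0,0,10],[0,0,5,0,0,0,10],[0,0,6,0,0,0,10],[0,0,6,0,0,0,10],[0,0,6,0,0,0,10],[0,0,6,0,0,0,10],[0,0,3,0,0,0,10],[0,0,0,0,0,0,10]]]}}

```text
time: 49.22
tool_pos: [0.585, -0.2581, 0.2976]
ee_rot: [-3.141, -0.001, 1.515]
wrist_force: [-2.4, -0.3, -3.2]
width: 0.0218
finger_force: 30.0
```

Call:
{"name": "step_arm", "arguments": {"commands": [[[0,0,0,0,0,0,60],[0,0,0,0,0,0,60],[0,0,0,0,0,0,60],[0,0,-25,0,0,0,60],[-2,0,-25,0,0,0,30],[0,0,0,0,0,0,0],[0,0,0,0,0,0,0],[0,0,0,0,0,0,0],[0,0,0,0,0,0,0],[0,0,10,0,0,0,0],[0,0,6,0,0,0,0],[0,0,6,0,0,0,0],[0,0,6,0,0,0,0],[0,0,6,0,0,0,0],[0,0,6,0,0,0,0],[0,0,6,0,0,0,0],[0,0,4,0,0,0,0],[0,0,0,0,0,0,0]]]}}

```text
time: 51.48
tool_pos: [0.5849, -0.26, 0.2999]
ee_rot: [3.14, 0.0, 1.515]
wrist_force: [-1.2, 0.7, 5.2]
width: 0.0002
finger_force: 2.6
```

Call:
{"name": "step_arm", "arguments": {"commands": [[[0,0,2,0,0,0,0],[0,0,2,0,0,0,0],[0,0,2,0,0,0,0],[0,0,2,0,0,0,0],[0,0,1,0,0,0,0],[0,0,0,0,0,0,0]]]}}

```text
time: 52.22
tool_pos: [0.5847, -0.2599, 0.2945]
ee_rot: [3.139, 0.001, 1.515]
wrist_force: [-6.0, 2.8, 15.8]
width: 0.0006
finger_force: 7.9
```

Call:
{"name": "step_arm", "arguments": {"commands": [[[0,0,2,0,0,0,0],[0,0,1,0,0,0,0],[0,0,0,0,0,0,0],[0,0,-10,0,0,0,0],[0,0,-20,0,0,0,0],[0,0,-50,0,0,0,0],[0,0,-45,0,0,0,0],[60,-15,0,0,0,0,0],[50,-15,0,0,0,0,0],[0,0,0,0,0,0,0],[0,0,0,0,0,0,0]]]}}

```text
time: 53.6
tool_pos: [0.5613, -0.1489, 0.4116]
ee_rot: [3.141, 0.001, 1.516]
wrist_force: [0.5, 0.5, -0.3]
width: 0.0003
finger_force: 0.0
```

```bash
python3 b.py w10.png fresh1:0.104 return_box:0.06; python3 t.py top4.png return_box tray fresh1
```

```text
[ 0.561 -0.149  0.412] [3.141 0.001 1.516] [338.9     0.    280.777]
fresh1 call 0.97 [320.3 192.9] [ 0.596 -0.141] [[0.58, -0.107], [0.606, -0.108], [0.606, -0.172], [0.578, -0.171]]
fresh1 call 0.97 [309.4 180. ] [ 0.587 -0.129] 
fresh1 call 0.33 [173.4 203.9] [ 0.468 -0.143] 
return_box call 0.74 [177.7 197.2] [ 0.458 -0.147] [[0.398, -0.112], [0.474, -0.101], [0.482, -0.207], [0.4, -0.219]]
return_box call 0.89 [176.2 203.9] [ 0.455 -0.153] 
return_box scene 0.84 [ 0.436 -0.165]
tray top 0.68 [0.485 0.277]
tray scene 0.79 [0.491 0.264]
fresh1 top 0.73 [ 0.523 -0.426]
fresh1 top 0.51 [ 0.594 -0.14 ]
fresh1 scene 0.78 [ 0.579 -0.147]
fresh1 scene 0.53 [ 0.575 -0.265]
```

View pics/w10.png

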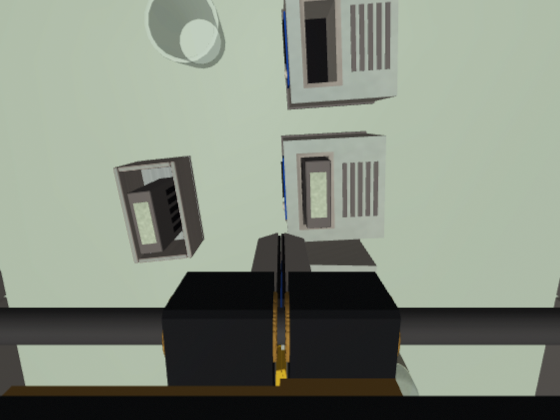

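Call:
{"name": "step_arm", "arguments": {"commands": [[[0,0,-8,0,0,-0.05,94],[-53,8,0,0,0,0,94],[0,0,0,0,0,0,94],[0,0,0,0,0,0,94],[0,0,0,0,0,0,94],[0,0,0,0,0,0,94],[0,0,0,0,0,0,94]]]}}

```text
time: 55.12
tool_pos: [0.5688, -0.2011, 0.4197]
ee_rot: [3.141, -0.0, 1.566]
wrist_force: [-0.2, 0.3, -0.1]
width: 0.067
finger_force: 0.0
```

```bash
python3 b.py w11.png fresh1:0.104
python3 - <<'E'
from h import *
p,st=snap("wrist")
for z in (.104,.130): print(z,[np.round(proj(p,[x,y,z],st)).tolist() for x,y in ((.575,-.231),(.597,-.2325),(.593,-.291),(.572,-.2895))])
for r in models.masks_of(p,"fresh1")[:4]:
    c=np.argwhere(r["mask"]); print(round(r["confidence"],2),c.min(0),c.max(0),r["mask"].sum())
# label: greenish-bright pixels in dock1 slot area
h=p["color"][220:300,280:320].astype(int); m=(h[:,:,1]>h[:,:,2]+15); q=np.argwhere(m); print("label rows/cols",q.min(0)+[220,280],q.max(0)+[220,280],len(q)) if len(q) else print("none")
E
```

```text
[ 0.569 -0.201  0.42 ] [ 3.141 -0.     1.566] [338.9     0.    280.777]
fresh1 call 0.81 [296.7 259.3] [ 0.583 -0.256] [[0.57, -0.288], [0.574, -0.223], [0.597, -0.224], [0.595, -0.29]]
fresh1 call 0.61 [309.1 136.3] [ 0.593 -0.143] [[0.58, -0.171], [0.581, -0.111], [0.605, -0.112], [0.605, -0.172]]
fresh1 call 0.82 [292.9 240. ] [ 0.58  -0.237] 
fresh1 call 0.62 [304.3 135.5] [ 0.589 -0.142] 
0.104 [[288.0, 234.0], [312.0, 235.0], [306.0, 293.0], [285.0, 292.0]]
0.13 [[288.0, 244.0], [314.0, 245.0], [309.0, 307.0], [285.0, 306.0]]
0.82 [ 98 294] [169 323] 2022
0.68 [224 284] [291 311] 1691
label rows/cols [243 290] [283 307] 604
```

```bash
python3 -c "
from bench import robot; print(robot.close_job())"
```

```text
the job is handed in; nothing more can be done
None
```

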